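# Clip the board and index the rotary holder to its third stop

## Robot

A 6-joint arm with a two-finger parallel gripper is mounted at the origin on the work surface. World frame = base frame: x ahead of the robot, y to its left, z up, the work surface at z = 0. Lengths are in mm, angles in rad, forces in N, time in s.
With the tool pointing down it reaches from about 275 to 750 mm from the base axis. Payload 10.2 kg.
Tool frame: the origin (TCP) lies at the very end of the fingers, on their centre line; the grasp point (between the pads) lies 19 mm behind it; z points along the fingers, y is the direction in which the jaws open and shut (so a half turn about z gives the same grasp; the last joint's range is limited). The gripper opens to 85 mm and grips with 20 to 120 N. Pads are 22 mm wide; open, the fingers measure 114 mm over their backs; the gripper's body (76 mm by 85 mm) begins 54 mm behind the grasp point. The pads swing forward as they close: fully open they stand 13 mm farther back than shut.
Start: joints at [-1.55, 0.313, 1.498, -0, 1.331, -0.223], TCP at [126.717, -509.484, 231.294] pointing down, gripper open.
Joint ranges: [-2.94, 2.94], [-0.97, 2.17], [0.19, 2.56], [-1.23, 4.37], [0.02, 3.11], [-2.88, 2.88]. Speed limits (rad/s): [2.39, 2.39, 3.01, 3.14, 3.14, 3.14].

## Interface

Orientations are given as a unit quaternion [w, x, y, z].
In Python, from rig import * gives the robot as it stands. The module is installed in compiled form; this text tells all that it offers.
- The arm moves only by the shell command python3 -m crank 'ROWS' [FORCE]. ROWS is a JSON object of lists of equal length, an entry for each row: "dp": the shift along the world's x, y, z in cm, a list of three; "delta_rot": the turn, a rotation vector about the world's x, y, z in degrees, a list of three; "claw": the closure in counts, from 0 (fully open) to 255 (shut). A call has 1 to 10 rows; each row shifts and turns the commanded pose from where the row before left it; what a row does not reach is not made up. A row lasts 1/10 s, in which the tool goes at most 50 mm and 8.59 degrees, less where a joint would pass 70% of its speed; a pose out of reach is approached as far as the arm can. A call is refused whole if a number of a shift passes 5 or a number of a turn 8.59, either way. A call with a gripper value outside its range is refused whole. The fingers move at their own pace and stop on an object; FORCE is the grip in N (left out, the last holds). Time passes only in rows, so rows that do not move let the fingers close. It gives the time, the measured TCP pose, the force and the opening at its end, in the units of the state.
- sense(): the state, without advancing time (a new reading comes with each control period).
- capture(name): name is "scene" or "side" or "wrist"; returns (picture, depth): 480x640x3 uint8, red, green, blue; 480x640 float32, mm along the optical axis (not along the pixel's ray), 0 where there is no reading.
- camera_model(name): a dict with "fx", "fy", "cx", "cy" (pixels), "cam_to_world" (4x4, takes a point from camera to world coordinates); the wrist camera has in their place "T_tool_cam" (4x4, takes a point from camera to tool coordinates, whose origin is the TCP and whose axes are the flange's). Camera axes: x right, y up, looking along -z (the intrinsics and any distortion apply to the point x, -y, -z); pixel columns grow to the right and rows downward; lengths in mm; the calibration is good to about 2 mm. The wrist camera is an equidistant fisheye: a pixel r from the principal point sees the ray r / f radians off the axis. A picture is of the moment at which its call begins: read the wrist's pose just before it. camera_model takes no time and is no camera call.
- finish_job(): hands the job in, once; it reports no verdict.
Trained networks look in the newest picture that a camera, given by its name, has taken for a name from the list of things; names that differ only in an ending like _2 or _b are one class to them, and where a whole thing is asked for, a point or a joint stands for the part that bears it (a point fixed in the world has none). Each returns a list of dicts, best first, with "p" (0 to 1); they miss things now and then, are a little off and sometimes report something else, mostly with a low value. They report only what shows in the picture. A call takes as long as a camera call.
- boxes_of(camera, target): "centre" ([column, row] in pixels, amid what is visible of it).
- masks_of(camera, target): "region" (480x640 bool, what is visible of it) and "centre" ([column, row] in pixels, amid what is visible of it).
- pinpoint(camera, target): "centre" ([column, row] in pixels: a listed point, or the origin of a listed thing).
The state is a dict: "time_s": time; "joints": joint angles; "dq": joint speeds; "tau": joint torques, N m; "eef_pos": TCP position; "ee_rot": TCP orientation; "force": force on the tool from outside, world axes, zero at the start; "wrist_torque": the same for the moment, N m; "grip_width": opening from 0.0 (shut) to 1.0 (fully open).
Only numpy, scipy, OpenCV 4.12 (cv2) and the standard library are available. Lean on these libraries where they do the work, as an engineer would, in place of code of your own. Each camera call takes 0.05 s, during which the arm holds its last target.

## Task

Take the spring clip off its stand and clip it upright onto the top edge of the circuit board in the rotary holder, near the middle of the edge and pushed well down, then let go of it. Then turn the holder's black index knob clockwise (seen from above), counting the clicks, from its home stop to the third stop and not on towards the fourth; the board and clip turn with it. Finish with the gripper still gripping the knob in that stop, and leave the bottle, jar and tray where they stand.

Things in the scene. Friction and masses are not known exactly. Their poses are not given: they have to be found in the camera images.
- clip: loose steel spring clip like a clothes peg, 20 mm wide, 50 g, upright on the stand, jaws down. Origin on its hinge pin (4 mm radius); z up to the handles, x along the pin, y the way to squeeze. Jaws reach 22 mm below the pin. Fully home, the pin rests on the edge (so on the stand too). Let go, it closes itself, pinching with 4 N. The frame is one half's: it tilts 0.22 rad about x while squeezed
- clip_handles (a point): point midway between the two flat handles, 21 mm above the pin, where to squeeze. Handles reach 34 mm above the pin in a V, 14 mm over the outsides at the pin, 29 mm at the top. Squeezed with 20 N or more in y they stand parallel, about 15 mm over the outsides, and the jaw tips are about 12 mm apart. Axes as the clip; either way round is fine
- clip_tip (a point): point midway between the closed jaw tips, 22 mm below the clip's pin; axes as the clip
- clip_stand: fixed stand on which the clip is parked: dark foot 80 x 70 x 12 mm, upright aluminium plate 60 mm long (its x), 3 mm thick (y), top edge 90 mm above the table. Origin under the foot's centre. Clip parked within 12 mm of the plate's middle, its x along the plate
- turntable: turntable of the rotary holder: aluminium disc 110 mm in diameter carrying the upright green circuit board (110 mm long along x, 3 mm thick in y, its top 88 mm above the origin). Origin on the vertical axis at the disc's underside, 45 mm above the table. Geared to the index knob: turns the same way by the same angle
- board_edge (a point): middle of the board's top edge, 133 mm above the table; x along the edge, y across the board's thickness, z up. The top 19 mm of the board are bare
- knob_bar: black bar grip of the index knob, at the other end of the holder's grey housing (140 x 340 x 45 mm), 195 mm from the turntable axis. Bar 46 mm long (x), 14 thick (y), 34 tall, 67 to 101 mm above the table, turns on a vertical axis through its origin (centre of its underside). White line on its -x end points at the stop marks (long: home; short: stops 1 to 5). Below it a wheel up to 57 mm high
- knob_grip (a point): point on the knob's axis to grip at, 87 mm above the table, 14 mm under the bar's top; axes as the bar
- index_knob (a joint): knob angle in rad, 0 at the home stop where it starts, growing clockwise seen from above. A sprung plunger clicks into a notch every 24 degrees (0.419 rad): third stop at 1.257 rad; five stops in all. Each click takes about 0.1 N m; when free it snaps into the nearest notch
- solvent_bottle: white solvent bottle 56 mm in diameter, 130 mm tall, bystander; origin under its centre
- flux_jar: amber glass jar 52 mm in diameter, 55 mm tall, bystander; origin under its centre
- screw_tray: grey divided tray 120 x 90 x 25 mm, bystander; origin under its centre

How it is judged:
By the outcome, as a careful person would: the job done as asked, in the order asked, and still so for the second after the job is handed in, while the arm keeps its last pose, push and grip.
It also fails if it takes over 58 s, if anything falls off the work surface, if the arm or the gripper's body presses on something with over 40 N, if the wrist force passes 120 N, or if a joint passes its speed limit or range.

## Working session

There is one attempt and no reset: what is moved stays moved. The work goes in short steps, Python scripts to look and compute and a shell command to move; the robot and the scene stay as the last step left them, time stands still between calls to the robot, and variables do not carry over. Pictures are saved under pics/ and viewed, and the job is handed in when it is done.

```bash
mkdir -p pics
cat > h.py <<'E'
from rig import *
import numpy as np, cv2
from scipy.spatial.transform import Rotation as R
def save(img,n): cv2.imwrite('pics/'+n+'.png',img[:,:,::-1])
def world(m,px,d):
    u,v=px
    p=np.array([(u-m['cx'])/m['fx']*d,-(v-m['cy'])/m['fy']*d,-d,1])
    return (np.array(m['cam_to_world'])@p)[:3]
def ray_z(m,px,z):
    T=np.array(m['cam_to_world']);o=T[:3,3];w=world(m,px,100.)-o
    return o+w*(z-o[2])/w[2]
def two(ma,pa,mb,pb):
    A=np.zeros((3,3));b=np.zeros(3);L=[]
    for m,p in((ma,pa),(mb,pb)):
        o=np.array(m['cam_to_world'])[:3,3];d=world(m,p,100.)-o;d/=np.linalg.norm(d)
        P=np.eye(3)-np.outer(d,d);A+=P;b+=P@o;L.append((o,P))
    x=np.linalg.solve(A,b);return x,[np.linalg.norm(P@(x-o)) for o,P in L]
E
python3 - <<'E'
from h import *
s=sense();print({k:np.round(v,3) for k,v in s.items()})
for c in('scene','side'):
    p,d=capture(c);save(p,c+'0');m=camera_model(c);print(c,{k:np.round(v,3).tolist() for k,v in m.items()})
    for t in('clip','clip_handles','clip_tip','clip_stand','turntable','board_edge','knob_bar','knob_grip','solvent_bottle','flux_jar','screw_tray'):
        r=pinpoint(c,t)
        print(t,[(np.round(x['centre'],1).tolist(),round(x['p'],2)) for x in r[:3]])
print(sense()['time_s'])
E
```

```text
{'time_s': np.float64(0.0), 'joints': array([-1.55 ,  0.313,  1.498,  0.   ,  1.331, -0.223]), 'dq': array([ 0.001,  0.   , -0.   ,  0.001, -0.   ,  0.001]), 'tau': array([-3.0000e-03, -4.1227e+01, -2.5974e+01, -0.0000e+00,  4.0000e-03,
        0.0000e+00]), 'eef_pos': array([ 126.702, -509.204,  230.713]), 'ee_rot': array([-0.001,  0.993,  0.122,  0.   ]), 'force': array([ 0.136,  0.18 , -1.204]), 'wrist_torque': array([ 0.03 ,  0.05 , -0.013]), 'grip_width': np.float64(0.999)}
scene {'fx': 580.076, 'fy': 580.076, 'cx': 315.312, 'cy': 241.358, 'cam_to_world': [[0.864, -0.422, 0.274, 963.587], [0.503, 0.715, -0.485, -678.806], [0.009, 0.557, 0.83, 1131.644], [0.0, 0.0, 0.0, 1.0]]}
clip [([364.3, 132.2], 0.55)]
clip_handles [([366.7, 121.5], 0.45)]
clip_tip [([364.2, 135.6], 0.76)]
clip_stand [([360.8, 153.8], 0.92)]
turntable [([228.6, 290.3], 0.59)]
board_edge [([228.5, 269.2], 0.81)]
knob_bar [([297.1, 231.9], 0.86)]
knob_grip [([300.1, 222.5], 0.7)]
solvent_bottle [([208.1, 411.8], 0.69)]
flux_jar []
screw_tray [([418.5, 186.0], 0.72)]
side {'fx': 542.638, 'fy': 542.638, 'cx': 329.276, 'cy': 236.999, 'cam_to_world': [[-0.794, 0.388, -0.467, 80.99], [-0.607, -0.486, 0.629, 676.3], [0.017, 0.783, 0.622, 846.236], [0.0, 0.0, 0.0, 1.0]]}
clip [([243.4, 356.8], 0.75)]
clip_handles [([242.1, 349.9], 0.7)]
clip_tip [([247.1, 365.8], 0.6)]
clip_stand [([248.3, 390.0], 0.83)]
turntable [([417.5, 240.8], 0.62), ([243.0, 351.1], 0.21)]
board_edge [([417.6, 216.7], 0.76)]
knob_bar [([349.4, 268.3], 0.83)]
knob_grip [([353.6, 263.0], 0.91)]
solvent_bottle [([424.8, 199.7], 0.95)]
flux_jar [([269.6, 269.8], 0.93)]
screw_tray [([192.0, 342.5], 0.86), ([348.0, 269.3], 0.65)]
1.2
```

Run:
```python
from h import *
a=camera_model('scene');b=camera_model('side')
P={'clip':([364.3,132.2],[243.4,356.8]),'handles':([366.7,121.5],[242.1,349.9]),'tip':([364.2,135.6],[247.1,365.8]),'stand':([360.8,153.8],[248.3,390.0]),'tt':([228.6,290.3],[417.5,240.8]),'edge':([228.5,269.2],[417.6,216.7]),'kbar':([297.1,231.9],[349.4,268.3]),'kgrip':([300.1,222.5],[353.6,263.0]),'bottle':([208.1,411.8],[424.8,199.7]),'tray':([418.5,186],[192,342.5])}
for k,(p,q) in P.items():
    x,e=two(a,p,b,q);print(k,x.round(1),np.round(e,1))
print('jar',ray_z(b,[269.6,269.8],0))
```

```text
clip [561.  272.7  90.6] [0.6 0.6]
handles [558.1 279.7 118.7] [2.4 2.4]
tip [556.6 275.3  73. ] [3.2 3.2]
stand [555.2 276.8   4.9] [0.2 0.2]
tt [ 509.7 -248.4   48.7] [0.7 0.7]
edge [ 513.1 -238.   123.4] [0.3 0.3]
kbar [565.5 -54.3  66.5] [1.7 1.7]
kgrip [560.3 -47.4  90. ] [6.1 6.1]
bottle [ 610.9 -472.9    1.8] [1.1 1.1]
tray [728.1 261.   -2.9] [0.6 0.6]
jar [750.70350992   4.26419983   0.        ]
```

View pics/scene0.png

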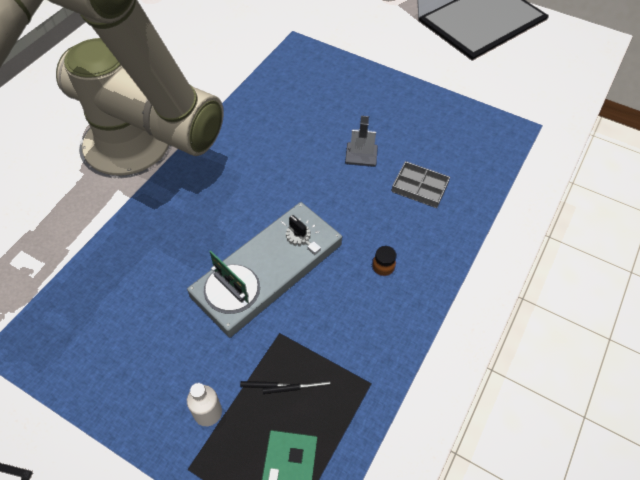

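View pics/side0.png

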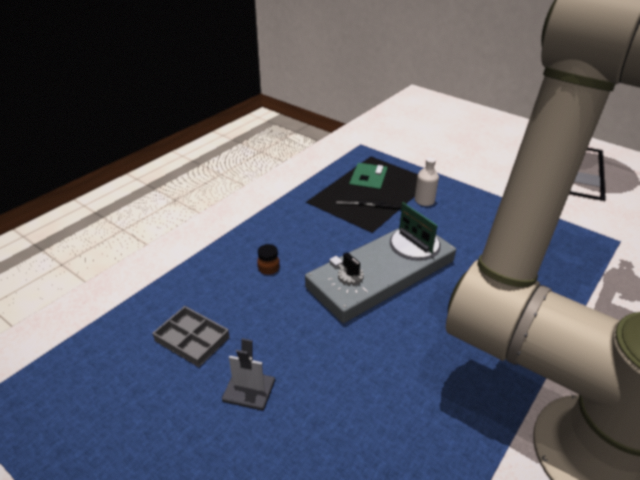

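Run:
```python
from h import *
for c in('scene','side'):
    p,d=capture(c);m=camera_model(c)
    v,u=np.mgrid[:480,:640];d=d.astype(float)
    X=np.stack([(u-m['cx'])/m['fx']*d,-(v-m['cy'])/m['fy']*d,-d,np.ones_like(d)],-1)@np.array(m['cam_to_world']).T
    X=X[...,:3];ok=d>0
    np.save(c+'X.npy',X)
    for n,(cx,cy),r,z0,z1 in(('board',(510,-244),75,100,140),('boardtop',(510,-244),75,120,140),('plate',(557,276),45,30,98),('platetop',(557,276),45,78,95),('clip',(557,276),45,100,140),('knob',(563,-51),40,76,110),('disc',(510,-244),75,48,62),('jar',(750,4),50,20,80),('bottle',(611,-473),50,20,160),('tray',(728,261),90,8,50)):
        s=ok&(np.hypot(X[...,0]-cx,X[...,1]-cy)<r)&(X[...,2]>z0)&(X[...,2]<z1)
        q=X[s]
        if len(q)<5: print(c,n,len(q));continue
        mu=q[:,:2].mean(0);w,V=np.linalg.eigh(np.cov(q[:,:2].T));e=V[:,1];t=(q[:,:2]-mu)@e
        print(c,n,len(q),'mid',(mu+e*(t.min()+t.max())/2).round(1),'mean',mu.round(1),'ang',np.degrees(np.arctan2(e[1],e[0])).round(1),'len',np.ptp(t).round(1),'sd',np.sqrt(w).round(1),'zmax',q[:,2].max().round(1))
    # housing top
    s=ok&(abs(X[...,2]-45)<4)&(np.hypot(X[...,0]-537,X[...,1]+146)<230)
    q=X[s][:,:2].astype(np.float32);print(c,'housing',cv2.minAreaRect(q),len(q))
    for n,(a,b,e,f) in dict(scene=dict(k=(250,180,90,80),s=(320,90,90,90)),side=dict(k=(300,230,100,80),s=(200,320,100,100)))[c].items():
        save(cv2.resize(p[b:b+f,a:a+e],None,fx=6,fy=6,interpolation=cv2.INTER_CUBIC),f'{c}_{n}')
```

```text
scene board 333 mid [ 511.7 -240.7] mean [ 514.8 -241.6] ang 164.6 len 113.0 sd [ 1.3 32.4] zmax 137.3
scene boardtop 166 mid [ 512.3 -240.3] mean [ 514.8 -241. ] ang 164.6 len 110.5 sd [ 1.2 32.4] zmax 137.3
scene plate 422 mid [558.1 273.6] mean [557.9 273.5] ang -156.1 len 59.8 sd [ 2.6 17.3] zmax 97.9
scene platetop 113 mid [558.5 273.1] mean [557.  272.4] ang -156.4 len 58.6 sd [ 2.9 17.6] zmax 94.9
scene clip 123 mid [556.5 273.3] mean [556.3 274. ] ang 108.3 len 34.1 sd [ 5.8 11. ] zmax 132.3
scene knob 212 mid [563.5 -54.9] mean [565.7 -55.4] ang 167.5 len 45.6 sd [ 4.2 14. ] zmax 106.2
scene disc 1430 mid [ 517.6 -244.1] mean [ 516.  -246.9] ang 60.5 len 141.1 sd [29.3 33.7] zmax 62.0
scene jar 496 mid [759.3  -6.4] mean [761.1  -6.9] ang 163.3 len 50.6 sd [12.8 13. ] zmax 61.8
scene bottle 1042 mid [ 622.1 -479.8] mean [ 622.1 -479.8] ang 58.6 len 55.4 sd [11.4 14.1] zmax 135.2
scene tray 891 mid [731.1 253.9] mean [733.5 254. ] ang -176.6 len 173.9 sd [34.9 36.9] zmax 30.9
scene housing ((538.8832397460938, -144.1015625), (339.619384765625, 142.40843200683594), 74.63105773
[... 423 characters left out ...]
p 256 mid [553.7 274. ] mean [554.1 272.9] ang 111.7 len 30.7 sd [ 5.9 10.5] zmax 131.5
side knob 247 mid [560.6 -47.8] mean [558.8 -47.4] ang 168.0 len 51.4 sd [ 4.1 14.5] zmax 106.6
side disc 732 mid [ 502.5 -218.3] mean [ 507.5 -217.4] ang -169.2 len 137.5 sd [20.5 32.4] zmax 61.9
side jar 467 mid [750.8   6.7] mean [750.8   6.7] ang 46.9 len 51.4 sd [12.1 13.1] zmax 59.7
side bottle 725 mid [ 604.2 -459. ] mean [ 604.4 -458.9] ang -154.2 len 55.7 sd [ 9.2 14.2] zmax 135.6
side tray 1429 mid [730.8 256.9] mean [730.5 256.9] ang -178.7 len 126.8 sd [31.6 42. ] zmax 29.6
side housing ((536.3030395507812, -143.28741455078125), (342.75115966796875, 142.83770751953125), 74.45065307617188) 4198
```

```bash
python3 -m crank '{"dp":[[1.9,3.4,0],[1.9,3.4,0],[1.9,3.4,0],[1.9,3.4,0],[1.9,3.4,0],[1.9,3.4,0],[1.9,3.4,0],[1.9,3.4,0],[1.9,3.4,0],[1.9,3.4,0]],"delta_rot":[[0,0,8.5],[0,0,8.5],[0,0,8.5],[0,0,8.5],[0,0,8.5],[0,0,8.5],[0,0,8.5],[0,0,8.5],[0,0,8.5],[0,0,8.5]],"claw":[0,0,0,0,0,0,0,0,0,0]}' 40
python3 -m crank '{"dp":[[1.9,3.4,0],[1.9,3.4,0],[1.9,3.4,0],[1.9,3.4,0],[1.9,3.4,0],[1.9,3.4,0],[1.9,3.4,0],[1.9,3.4,0],[1.9,3.4,0],[1.9,3.4,0]],"delta_rot":[[0,0,8.5],[0,0,8.5],[0,0,8.5],[0,0,8.5],[0,0,8.5],[0,0,8.5],[0,0,8.5],[0,0,8.5],[0,0,8.5],[0,0,8.5]],"claw":[0,0,0,0,0,0,0,0,0,0]}'
python3 -m crank '{"dp":[[1.6,3.4,0],[1.6,3.4,0],[1.6,3.4,0],[0,0,0]],"delta_rot":[[0,0,7],[0,0,7],[0,0,6],[0,0,0]],"claw":[0,0,0,0]}'
python3 - <<'E'
from h import *
s=sense();print({k:np.round(v,3) for k,v in s.items()})
p,d=capture('wrist');save(p,'w1');m=camera_model('wrist');print(m)
for t in('clip','clip_handles','clip_stand'):
        print(t,[(np.round(x['centre'],1).tolist(),round(x['p'],2)) for x in pinpoint('wrist',t)[:3]])
E
```

```text
time_s: 2.3
eef_pos: [317.2, -168.1, 231.5]
ee_rot: [0.0, 0.647, 0.762, -0.0]
force: [-0.6, -1.5, 1.1]
grip_width: 1.002
time_s: 3.3
eef_pos: [507.3, 172.2, 231.3]
ee_rot: [0.0, -0.038, 0.999, -0.0]
force: [0.7, -0.5, 0.5]
grip_width: 0.998
time_s: 3.7
eef_pos: [555.2, 275.7, 230.1]
ee_rot: [-0.0, -0.21, 0.978, 0.0]
force: [0.4, -0.1, -0.4]
grip_width: 0.999
{'time_s': np.float64(3.7), 'joints': array([ 2.720e-01,  5.280e-01,  1.186e+00,  1.000e-03,  1.429e+00,
       -1.723e+00]), 'dq': array([-0.056, -0.06 ,  0.092, -0.018, -0.014,  0.05 ]), 'tau': array([  1.505, -50.926, -28.751,   0.154,   0.115,  -0.475]), 'eef_pos': array([555.192, 275.675, 230.097]), 'ee_rot': array([-0.   , -0.21 ,  0.978,  0.   ]), 'force': array([ 0.384, -0.137, -0.36 ]), 'wrist_torque': array([ 0.028, -0.004, -0.015]), 'grip_width': np.float64(0.999)}
{'fx': 371.64829954431775, 'fy': 371.64829954431775, 'cx': 318.91315829195474, 'cy': 245.80950377285615, 'T_tool_cam': array([[-7.74315935e-05,  9.46457384e-01,  3.22828769e-01,
         8.32494118e+01],
       [ 9.99999996e-01,  5.67572887e-05,  7.34545381e-05,
        -9.02251121e-01],
       [ 5.11987044e-05,  3.22828773e-01, -9.46457384e-01,
        -1.42178943e+02],
       [ 0.00000000e+00,  0.00000000e+00,  0.00000000e+00,
         1.00000000e+00]])}
clip [([317.1, 225.2], 0.59)]
clip_handles [([315.4, 238.3], 0.81), ([22.3, 104.7], 0.57)]
clip_stand [([316.7, 205.7], 0.67), ([244.4, 331.1], 0.55)]
```

View pics/w1.png

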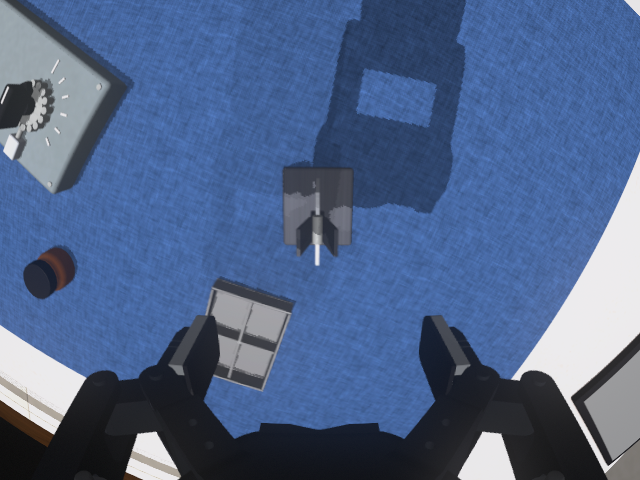

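```bash
cat >> h.py <<'E'
def wray(px,z,s,m=None):
    m=m or camera_model('wrist')
    u,v=px;a=np.array([(u-m['cx'])/m['fx'],(v-m['cy'])/m['fy']]);r=np.hypot(*a)
    k=np.sin(r)/r if r>1e-9 else 1
    d=np.array([a[0]*k,-a[1]*k,-np.cos(r)])
    T=np.array(m['T_tool_cam']);q=s['ee_rot'];Rw=R.from_quat([q[1],q[2],q[3],q[0]]).as_matrix()
    o=Rw@T[:3,3]+s['eef_pos'];d=Rw@T[:3,:3]@d
    return o+d*(z-o[2])/d[2]
E
python3 - <<'E'
from h import *
s=sense();m=camera_model('wrist')
for n,px,z in(('pin',(317.1,225.2),94),('handles',(315.4,238.3),115),('stand',(316.7,205.7),0),('plate far',(317,178),90),('plate near',(317.5,265),90)):
    w=wray(px,z,s,m);print(n,w.round(1))
q=s['ee_rot'];M=R.from_quat([q[1],q[2],q[3],q[0]]).as_matrix();print(M.round(3),np.degrees(np.arctan2(M[1,1],M[0,1])))
E
```

```text
pin [551.  267.6  94. ]
handles [555.2 268.2 115. ]
stand [556.3 269.    0. ]
plate far [517.6 252.7  90. ]
plate near [582.9 282.   90. ]
[[-0.914 -0.405 -0.   ]
 [-0.405  0.914 -0.   ]
 [ 0.    -0.    -1.   ]] 113.88280012836114
```

Run:
```python
from h import *
s=sense();print(s['eef_pos'].round(1));m=camera_model('wrist')
p,d=capture('wrist');save(p[150:300,230:400].repeat(4,0).repeat(4,1),'w2')
for t in('clip','clip_handles','clip_stand'):
  for x in pinpoint('wrist',t)[:1]:
    z=dict(clip=94,clip_handles=115,clip_stand=0)[t];w=wray(x['centre'],z,s,m);print(t,x['centre'],w.round(1))
print(sense()['eef_pos'].round(1))
```

```text
[554.5 271.7 231.4]
clip [322.9, 232.5] [554.6 274.2  94. ]
clip_handles [323.2, 241.3] [555.  274.3 115. ]
clip_stand [320.1, 208.2] [557.3 273.3   0. ]
[554.7 271.8 231.7]
```

View pics/w2.png

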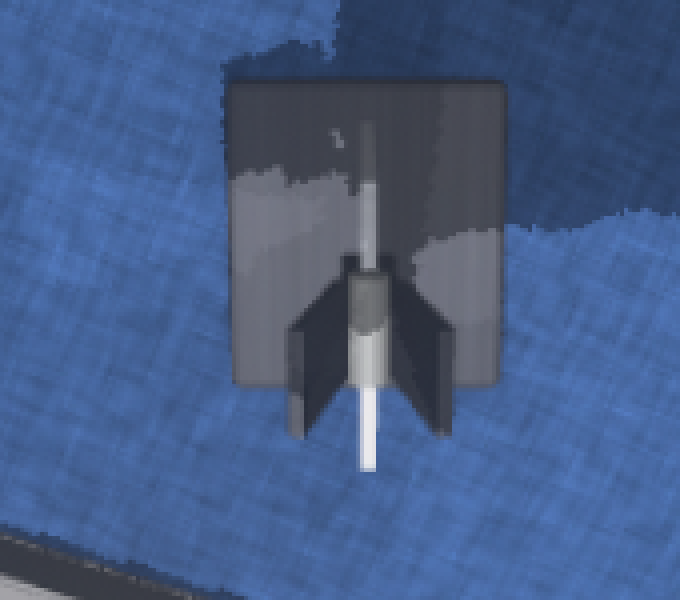

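```bash
python3 -m crank '{"dp":[[0,0.2,-2.7],[0,0,-2.7],[0,0,-2.7],[0,0,-2.7],[0,0,-2.7],[0,0,0],[0,0,0]],"delta_rot":[[0,0,0],[0,0,0],[0,0,0],[0,0,0],[0,0,0],[0,0,0],[0,0,0]],"claw":[0,0,0,0,0,0,0]}' 40
python3 - <<'E'
from h import *
s=sense();print(s['eef_pos'].round(1));m=camera_model('wrist')
p,d=capture('wrist');save(p,'w3')
E
```

```text
time_s: 4.8
eef_pos: [555.1, 274.3, 97.2]
ee_rot: [0.0, -0.207, 0.978, 0.0]
force: [0.2, -0.9, 0.8]
grip_width: 1.002
[555.1 274.3  97.2]
```

View pics/w3.png

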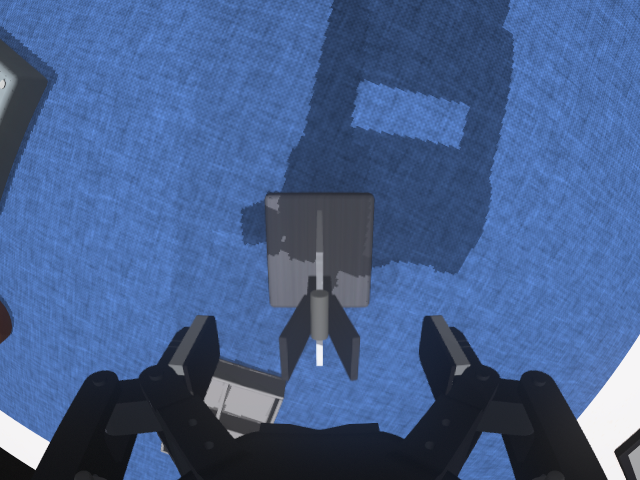

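```bash
python3 -m crank '{"dp":[[0,0,0],[0,0,0],[0,0,0],[0,0,0],[0,0,0],[0,0,0],[0,0,0],[0,0,0],[0,0,0],[0,0,0]],"delta_rot":[[0,0,0],[0,0,0],[0,0,0],[0,0,0],[0,0,0],[0,0,0],[0,0,0],[0,0,0],[0,0,0],[0,0,0]],"claw":[255,255,255,255,255,255,255,255,255,255]}' 40
python3 - <<'E'
from h import *
s=sense();print(s['eef_pos'].round(1),s['force'],s['grip_width']*85);m=camera_model('wrist')
p,d=capture('wrist');save(p,'w4')
E
```

```text
time_s: 5.85
eef_pos: [555.6, 274.7, 97.6]
ee_rot: [0.001, -0.208, 0.978, 0.0]
force: [0.7, -0.7, 6.3]
grip_width: 0.145
[555.6 274.7  97.6] [ 0.70010961 -0.73348551  6.30497474] 12.287180586750585
```

View pics/w4.png

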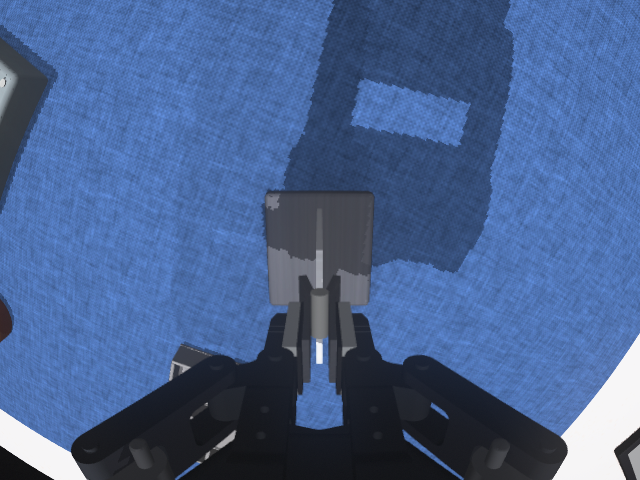

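```bash
python3 -m crank '{"dp":[[0,0,0.5],[0,0,1],[0,0,2],[0,0,3],[0,0,4],[0,0,0]],"delta_rot":[[0,0,0],[0,0,0],[0,0,0],[0,0,0],[0,0,0],[0,0,0]],"claw":[255,255,255,255,255,255]}'
python3 - <<'E'
from h import *
s=sense();print(s['eef_pos'].round(1),s['force'],s['grip_width']*85);m=camera_model('wrist')
p,d=capture('wrist');save(p,'w5')
p,d=capture('side');save(p[260:420,140:340].repeat(4,0).repeat(4,1),'s5')
for t in('clip','clip_tip','clip_handles'):print(t,pinpoint('wrist',t)[:1],pinpoint('side',t)[:1])
E
```

```text
time_s: 6.5
eef_pos: [556.5, 275.1, 207.6]
ee_rot: [0.005, -0.208, 0.978, 0.0]
force: [0.3, 1.3, -0.4]
grip_width: 0.145
[556.5 275.1 207.6] [ 0.26546591  1.30142871 -0.3963358 ] 12.345624303521648
clip [{'centre': [319.7, 312.4], 'p': 0.63}] [{'centre': [237.5, 313.7], 'p': 0.54}]
clip_tip [{'centre': [305.8, 293.1], 'p': 0.9}] [{'centre': [240.4, 325.2], 'p': 0.57}]
clip_handles [{'centre': [331.2, 336.8], 'p': 0.98}] [{'centre': [234.7, 309.7], 'p': 0.69}]
```

View pics/w5.png

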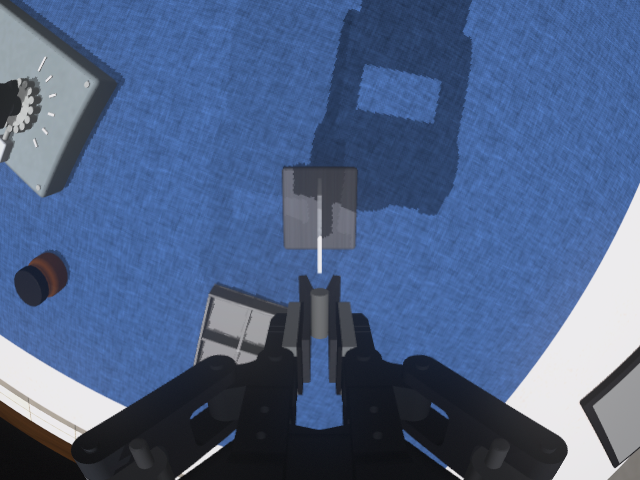

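View pics/s5.png

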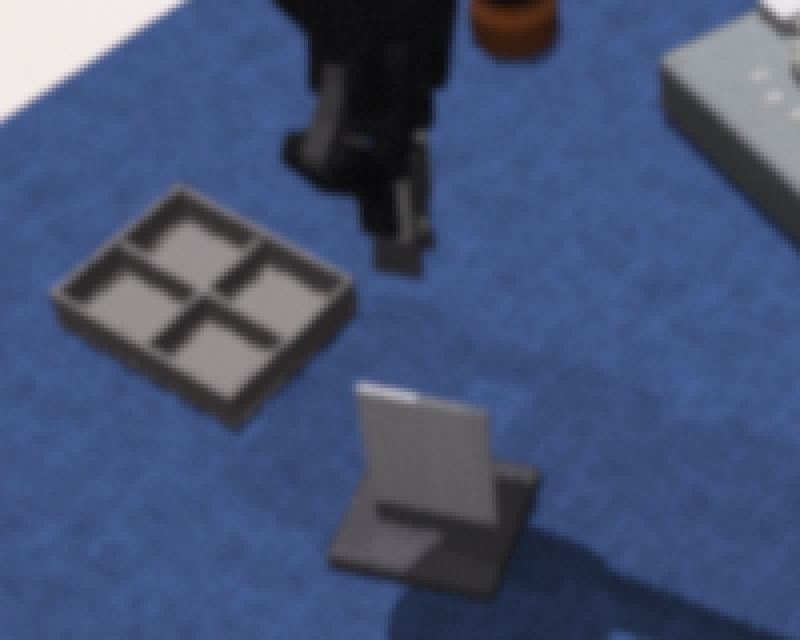

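```bash
python3 -m crank '{"dp":[[-0.4,-2.5,0],[-0.4,-4.5,0],[-0.4,-4.5,0],[-0.4,-4.5,0],[-0.4,-4.5,0],[-0.4,-4.5,0],[-0.4,-4.5,0],[-0.4,-4.5,0],[-0.4,-4.5,0],[-0.4,-4.5,0]],"delta_rot":[[0,0,-3.6],[0,0,-3.6],[0,0,-3.6],[0,0,-3.6],[0,0,-3.6],[0,0,-3.6],[0,0,-3.6],[0,0,-3.6],[0,0,-3.6],[0,0,-3.6]],"claw":[255,255,255,255,255,255,255,255,255,255]}'
python3 -m crank '{"dp":[[-0.5,-4.5,0],[0,-2,0],[0,-1.5,0],[0,0,0],[0,0,0],[0,0,0]],"delta_rot":[[0,0,-3.3],[0,0,0],[0,0,0],[0,0,0],[0,0,0],[0,0,0]],"claw":[255,255,255,255,255,255]}'
python3 - <<'E'
from h import *
s=sense();print(s['eef_pos'].round(1),s['force'],s['grip_width']*85);m=camera_model('wrist')
p,d=capture('wrist');save(p,'w6')
for t in('board_edge','turntable','clip'):
  for x in pinpoint('wrist',t)[:2]:
    z=dict(clip=204,board_edge=133,turntable=45)[t];w=wray(x['centre'],z,s,m);print(t,x['p'],x['centre'],w.round(1))
q=s['ee_rot'];M=R.from_quat([q[1],q[2],q[3],q[0]]).as_matrix();print(M.round(3),np.degrees(np.arctan2(M[1,1],M[0,1])))
E
```

```text
time_s: 7.9
eef_pos: [514.1, -157.2, 201.1]
ee_rot: [-0.0, 0.106, 0.994, 0.0]
force: [1.2, -0.9, -0.3]
grip_width: 0.145
time_s: 8.5
eef_pos: [509.9, -234.2, 201.3]
ee_rot: [-0.0, 0.133, 0.991, 0.0]
force: [-0.7, 0.3, 0.1]
grip_width: 0.145
[ 509.9 -234.2  201.3] [-0.74809196  0.31304059  0.12591686] 12.345859286552109
turntable 0.9 [310.5, 225.0] [ 508.7 -241.8   45. ]
clip 0.89 [318.3, 312.0] [ 504.6 -233.8  204. ]
[[-0.965  0.263 -0.   ]
 [ 0.263  0.965  0.   ]
 [ 0.     0.    -1.   ]] 74.75661903321499
```

View pics/w6.png

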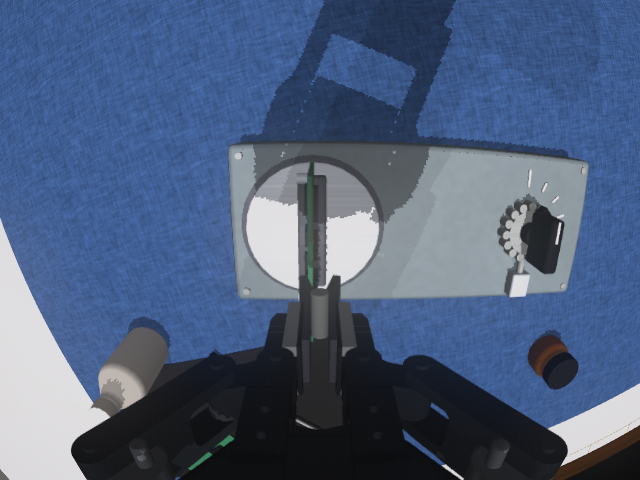

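Run:
```python
import cv2
p=cv2.imread('pics/w6.png')
cv2.imwrite('pics/w6z.png',cv2.resize(p[150:350,270:370],None,fx=6,fy=3,interpolation=cv2.INTER_NEAREST))
```

```text
(no output)
```

View pics/w6z.png

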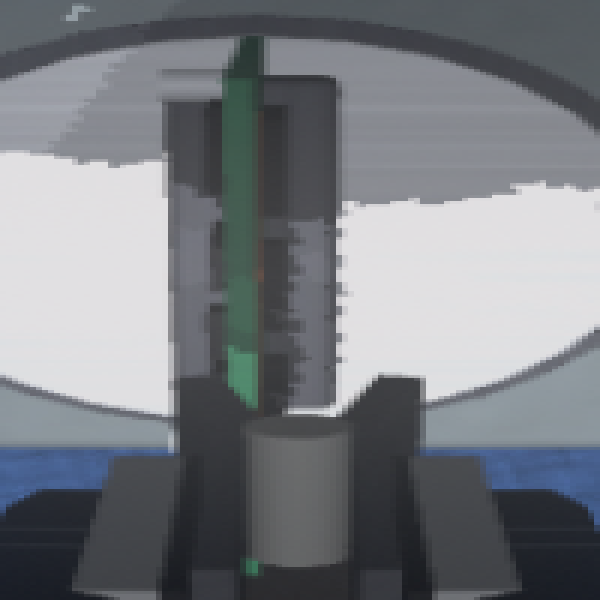

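Run:
```python
from h import *
s=sense();m=camera_model('wrist');print(s['eef_pos'])
q=s['ee_rot'];M=R.from_quat([q[1],q[2],q[3],q[0]]).as_matrix()
for n,px,z in(('edge far',(310.3,175),133),('edge far?',(311.5,162),133),('mid',(310.5,227),133),('near',(310.5,280),133),('disc',(314,225),50),('pin',(319.7,312),198),('hole',(312,338),133)):
    w=wray(px,z,s,m);print(n,w.round(1),'tool',(M.T@(w-s['eef_pos'])).round(1))
```

```text
[ 509.8760771  -234.78150511  201.42478743]
edge far [ 456.9 -226.2  133. ] tool [53.4 -5.7 68.4]
edge far? [ 449.9 -223.5  133. ] tool [60.8 -4.9 68.4]
mid [ 486.6 -234.4  133. ] tool [22.5 -5.7 68.4]
near [ 519.5 -243.6  133. ] tool [-11.6  -6.   68.4]
disc [ 508.1 -239.3   50. ] tool [  0.5  -4.8 151.4]
pin [ 508.  -234.7  198. ] tool [ 1.8 -0.4  3.4]
hole [ 560.9 -254.3  133. ] tool [-54.4  -5.4  68.4]
```

```bash
python3 -m crank '{"dp":[[0.15,-0.6,-1],[0,0,-1],[0,0,-0.9],[0,0,0],[0,0,0],[0,0,0]],"delta_rot":[[0,0,0],[0,0,0],[0,0,0],[0,0,0],[0,0,0],[0,0,0]],"claw":[255,255,255,255,255,255]}'
python3 - <<'E'
from h import *
s=sense();print(s['eef_pos'].round(1),s['force'],s['grip_width']*85)
p,d=capture('wrist');save(p,'w7')
cv2.imwrite('pics/w7z.png',cv2.resize(p[150:350,270:370,::-1],None,fx=6,fy=3,interpolation=cv2.INTER_NEAREST))
E
```

```text
time_s: 9.3
eef_pos: [511.4, -241.6, 172.6]
ee_rot: [0.0, 0.133, 0.991, -0.0]
force: [-0.3, 0.3, 0.2]
grip_width: 0.145
[ 511.4 -241.6  172.6] [-0.26111652  0.31856067  0.2423971 ] 12.366534293555068
```

View pics/w7z.png

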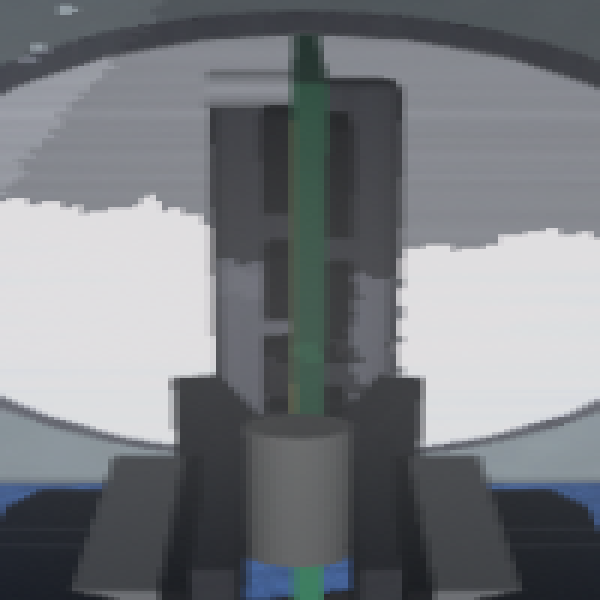

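```bash
python3 -m crank '{"dp":[[0.02,0.08,-1],[0,0,-1],[0,0,-0.6],[0,0,-0.2],[0,0,0],[0,0,0]],"delta_rot":[[0,0,0],[0,0,0],[0,0,0],[0,0,0],[0,0,0],[0,0,0]],"claw":[255,255,255,255,255,255]}'
python3 -m crank '{"dp":[[0,0,-0.1],[0,0,-0.1],[0,0,0],[0,0,0]],"delta_rot":[[0,0,0],[0,0,0],[0,0,0],[0,0,0]],"claw":[255,255,255,255]}'
python3 - <<'E'
from h import *
s=sense();print(s['eef_pos'].round(1),s['force'],s['grip_width']*85)
p,d=capture('wrist');save(p,'w8')
cv2.imwrite('pics/w8z.png',cv2.resize(p[150:350,270:370,::-1],None,fx=6,fy=3,interpolation=cv2.INTER_NEAREST))
for c in('scene','side'):
  p,d=capture(c);save(p,c+'8')
E
```

```text
time_s: 9.95
eef_pos: [511.5, -240.8, 144.5]
ee_rot: [0.0, 0.133, 0.991, -0.0]
force: [0.4, 1.0, -0.7]
grip_width: 0.149
time_s: 10.35
eef_pos: [511.4, -240.7, 142.4]
ee_rot: [0.0, 0.133, 0.991, -0.0]
force: [-0.3, -0.7, -0.7]
grip_width: 0.148
[ 511.4 -240.7  142.4] [-0.2772798  -0.72884763 -0.738341  ] 12.620826783265056
```

View pics/w8z.png

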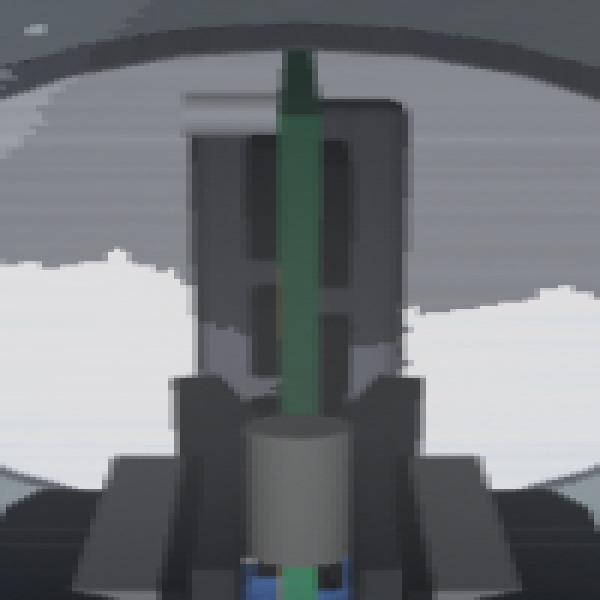

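Centred: the edge runs at column ~320, straight under the pin. Pressing down gently until contact.

```bash
python3 -m crank '{"dp":[[0,0,-0.1],[0,0,-0.1],[0,0,0],[0,0,0]],"delta_rot":[[0,0,0],[0,0,0],[0,0,0],[0,0,0]],"claw":[255,255,255,255]}'
python3 -m crank '{"dp":[[0,0,-0.1],[0,0,0],[0,0,0]],"delta_rot":[[0,0,0],[0,0,0],[0,0,0]],"claw":[255,255,255]}'
```

```text
time_s: 10.9
eef_pos: [511.5, -240.8, 140.6]
ee_rot: [0.0, 0.133, 0.991, -0.0]
force: [-1.3, 0.7, 4.4]
grip_width: 0.148
time_s: 11.2
eef_pos: [511.6, -240.8, 140.5]
ee_rot: [0.0, 0.133, 0.991, -0.0]
force: [-2.9, 1.8, 11.3]
grip_width: 0.148
```

```bash
python3 -m crank '{"dp":[[0,0,0],[0,0,0],[0,0,0],[0,0,0],[0,0,0],[0,0,0]],"delta_rot":[[0,0,0],[0,0,0],[0,0,0],[0,0,0],[0,0,0],[0,0,0]],"claw":[200,180,150,100,50,50]}'
python3 -m crank '{"dp":[[0,0,1],[0,0,3],[0,0,4],[0,0,0],[0,0,0]],"delta_rot":[[0,0,0],[0,0,0],[0,0,0],[0,0,0],[0,0,0]],"claw":[50,50,50,50,50]}'
python3 - <<'E'
from h import *
s=sense();print(s['eef_pos'].round(1),s['force'],s['grip_width']*85)
p,d=capture('wrist');save(p,'w9')
p,d=capture('side');save(p[150:270,340:500].repeat(5,0).repeat(5,1),'s9')
p,d=capture('scene');save(p[210:330,160:320].repeat(5,0).repeat(5,1),'c9')
for t in('clip','clip_tip','clip_handles','board_edge'):print(t,pinpoint('scene',t)[:1],pinpoint('side',t)[:1],pinpoint('wrist',t)[:1])
E
```

```text
time_s: 11.8
eef_pos: [511.4, -240.7, 139.2]
ee_rot: [-0.0, 0.133, 0.991, 0.0]
force: [0.1, 0.1, 0.4]
grip_width: 0.803
time_s: 12.3
eef_pos: [511.6, -240.8, 220.4]
ee_rot: [0.001, 0.133, 0.991, -0.001]
force: [-0.7, 0.1, -0.4]
grip_width: 0.804
[ 511.6 -240.8  220.4] [-0.68521129  0.11903826 -0.39590674] 68.32691908921349
clip [{'centre': [225.4, 266.7], 'p': 0.65}] [{'centre': [354.8, 262.3], 'p': 0.66}] [{'centre': [318.5, 250.6], 'p': 0.78}]
clip_tip [] [{'centre': [418.3, 219.8], 'p': 0.52}] [{'centre': [318.6, 244.8], 'p': 0.66}]
clip_handles [{'centre': [224.9, 262.6], 'p': 0.61}] [{'centre': [419.8, 203.7], 'p': 0.64}] [{'centre': [316.4, 264.4], 'p': 0.88}]
board_edge [{'centre': [228.6, 267.8], 'p': 0.9}] [{'centre': [416.2, 214.2], 'p': 0.68}] [{'centre': [317.2, 245.4], 'p': 0.79}]
```

View pics/w9.png

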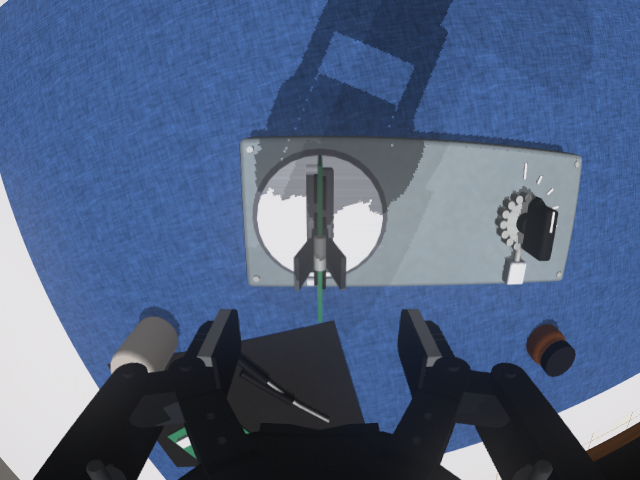

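View pics/s9.png

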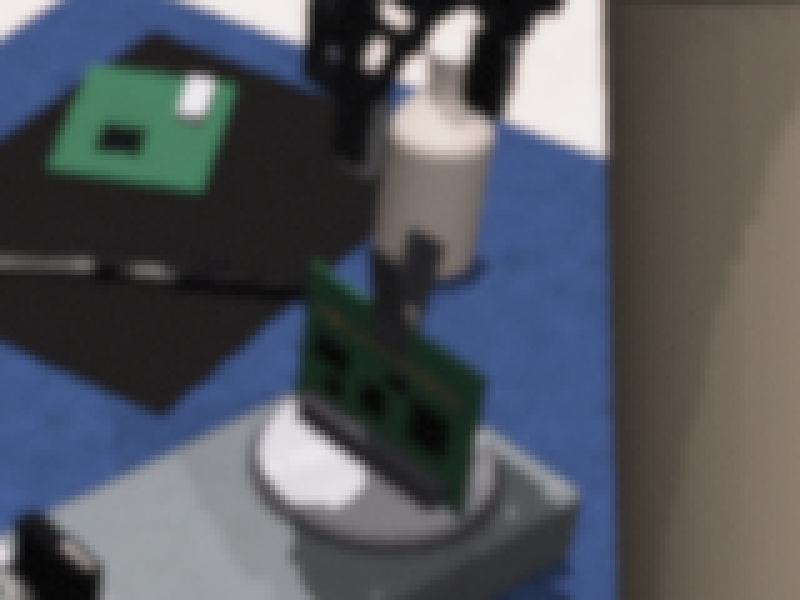

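View pics/c9.png

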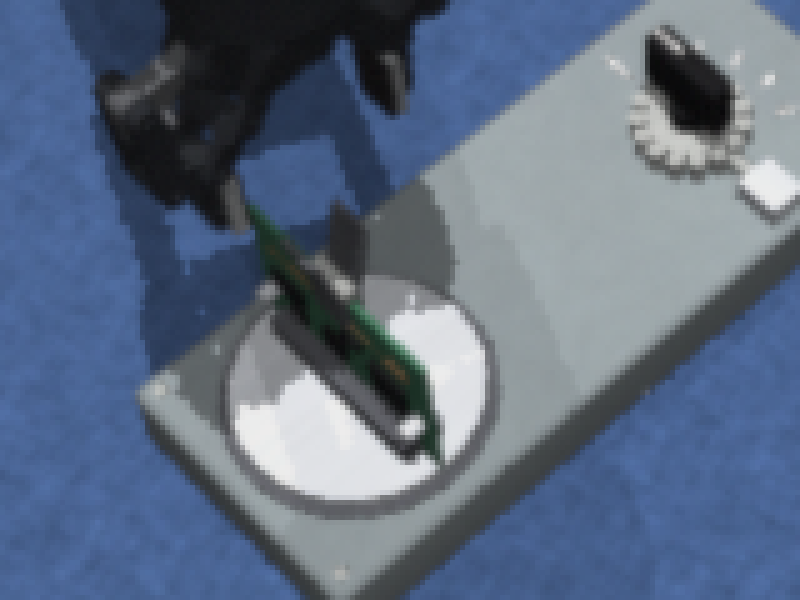

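```bash
python3 -m crank '{"dp":[[1,3,0],[1.1,4.2,0],[1,4.2,0],[1,4.2,0],[1,3.2,0],[0,0,-2],[0,0,-2],[0,0,0],[0,0,0]],"delta_rot":[[0,0,0],[0,0,0],[0,0,0],[0,0,0],[0,0,0],[0,0,0],[0,0,0],[0,0,0],[0,0,0]],"claw":[0,0,0,0,0,0,0,0,0]}'
python3 - <<'E'
from h import *
s=sense();print(s['eef_pos'].round(1),s['force'],s['grip_width']*85)
p,d=capture('wrist');save(p,'w10');m=camera_model('wrist')
for t in('knob_bar','knob_grip'):
  for x in pinpoint('wrist',t)[:2]:
    z=dict(knob_bar=67,knob_grip=87)[t];w=wray(x['centre'],z,s,m);print(t,x['p'],x['centre'],w.round(1))
E
```

```text
time_s: 13.95
eef_pos: [562.6, -52.9, 179.8]
ee_rot: [0.0, 0.134, 0.991, -0.0]
force: [0.7, -0.4, 0.4]
grip_width: 1.0
[562.6 -52.9 179.8] [ 0.71460414 -0.44804303  0.37460699] 85.0253305636922
knob_bar 0.82 [319.1, 237.9] [560.8 -53.   67. ]
knob_grip 0.66 [321.5, 248.8] [562.5 -51.8  87. ]
```

View pics/w10.png

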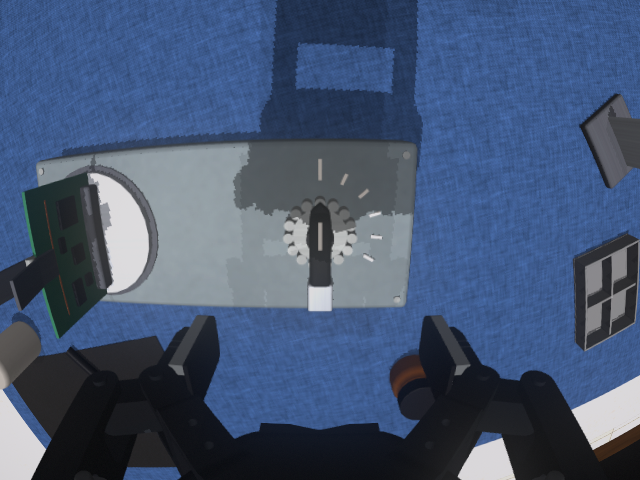

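```bash
python3 - <<'E'
import numpy as np
for c in('scene','side'):
    X=np.load(c+'X.npy');d=np.hypot(X[...,0]-603,X[...,1]+63)<16;q=X[d];print(c,np.percentile(q[:,2],[5,50,90,99]).round(1))
E
python3 -m crank '{"dp":[[0,0,-2.5],[0,0,-3],[0,0,-3],[0,0,-2.5],[0,0,0],[0,0,0]],"delta_rot":[[0,0,0],[0,0,0],[0,0,0],[0,0,0],[0,0,0],[0,0,0]],"claw":[0,0,0,0,0,0]}' 60
python3 -m crank '{"dp":[[0,0,0],[0,0,0],[0,0,0],[0,0,0],[0,0,0],[0,0,0],[0,0,0],[0,0,0],[0,0,0]],"delta_rot":[[0,0,0],[0,0,0],[0,0,0],[0,0,0],[0,0,0],[0,0,0],[0,0,0],[0,0,0],[0,0,0]],"claw":[255,255,255,255,255,255,255,255,255]}' 60
```

```text
scene [42.4 54.8 60.4 62.7]
side [44.5 56.6 60.8 61.7]
time_s: 14.7
eef_pos: [563.0, -53.0, 70.5]
ee_rot: [0.001, 0.133, 0.991, -0.0]
force: [0.5, 0.5, 0.5]
grip_width: 0.997
time_s: 15.6
eef_pos: [562.6, -52.4, 69.7]
ee_rot: [0.0, 0.133, 0.991, 0.0]
force: [0.5, 4.8, 6.0]
grip_width: 0.154
```

```bash
python3 -m crank '{"dp":[[0,0,0],[0,0,0],[0,0,0],[0,0,0],[0,0,0],[0,0,0],[0,0,0],[0,0,0]],"delta_rot":[[0,0,-4],[0,0,-4],[0,0,-4],[0,0,-4],[0,0,-4],[0,0,-4],[0,0,0],[0,0,0]],"claw":[255,255,255,255,255,255,255,255]}'
python3 - <<'E'
from h import *
s=sense();print(s['eef_pos'].round(1),s['force'].round(1),s['wrist_torque'].round(2))
q=s['ee_rot'];M=R.from_quat([q[1],q[2],q[3],q[0]]).as_matrix();print(np.degrees(np.arctan2(M[1,1],M[0,1])))
p,d=capture('wrist');save(p,'w11')
E
```

```text
time_s: 16.4
eef_pos: [562.4, -52.8, 69.7]
ee_rot: [0.0, 0.337, 0.942, -0.0]
force: [-2.0, 2.2, 6.3]
grip_width: 0.155
[562.4 -52.8  69.7] [-2.   2.2  6.3] [0.25 0.35 0.01]
50.67114340103932
```

View pics/w11.png

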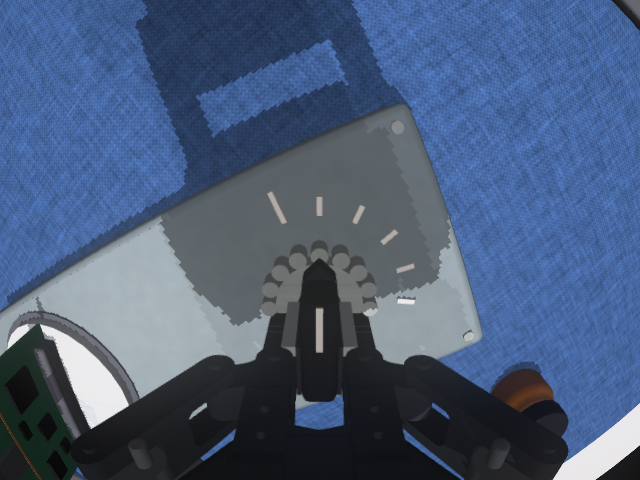

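First click: the bar's white line (319,330) points at the first short mark (319,206), the turntable turned along. Two more.

```bash
python3 -m crank '{"dp":[[0,0,0],[0,0,0],[0,0,0],[0,0,0],[0,0,0],[0,0,0],[0,0,0],[0,0,0]],"delta_rot":[[0,0,-4],[0,0,-4],[0,0,-4],[0,0,-4],[0,0,-4],[0,0,-4],[0,0,0],[0,0,0]],"claw":[255,255,255,255,255,255,255,255]}'
python3 -m crank '{"dp":[[0,0,0],[0,0,0],[0,0,0],[0,0,0],[0,0,0],[0,0,0],[0,0,0],[0,0,0]],"delta_rot":[[0,0,-4],[0,0,-4],[0,0,-4],[0,0,-4],[0,0,-4],[0,0,-4],[0,0,0],[0,0,0]],"claw":[255,255,255,255,255,255,255,255]}'
python3 - <<'E'
from h import *
s=sense();print(s['eef_pos'].round(1),s['force'].round(1),s['wrist_torque'].round(2),s['joints'].round(2))
q=s['ee_rot'];M=R.from_quat([q[1],q[2],q[3],q[0]]).as_matrix();print(np.degrees(np.arctan2(M[1,1],M[0,1])))
p,d=capture('wrist');save(p,'w12')
p,d=capture('side');save(p[150:320,300:500].repeat(3,0).repeat(4,1)[:, :800],'s12')
m=camera_model('side');v,u=np.mgrid[:480,:640];d=d.astype(float)
X=(np.stack([(u-m['cx'])/m['fx']*d,-(v-m['cy'])/m['fy']*d,-d,np.ones_like(d)],-1)@np.array(m['cam_to_world']).T)[...,:3]
for n,z0,z1 in(('board',110,137),('clip',142,185)):
    k=(d>0)&(np.hypot(X[...,0]-511,X[...,1]+240)<62)&(X[...,2]>z0)&(X[...,2]<z1);q=X[k]
    e=np.linalg.eigh(np.cov(q[:,:2].T))[1][:,1];print(n,len(q),q.mean(0).round(1),np.degrees(np.arctan2(e[1],e[0])).round(1),q[:,2].max().round(1))
E
```

```text
time_s: 17.25
eef_pos: [562.0, -53.0, 69.7]
ee_rot: [-0.0, 0.525, 0.851, -0.001]
force: [-4.5, -0.1, 7.7]
grip_width: 0.155
time_s: 18.05
eef_pos: [561.6, -53.1, 69.7]
ee_rot: [-0.001, 0.69, 0.723, -0.001]
force: [-7.7, -0.5, 9.1]
grip_width: 0.154
[561.6 -53.1  69.7] [-7.7 -0.5  9.1] [-0.12  1.12 -0.06] [-0.3   0.57  1.56 -0.    1.01 -0.35]
2.6745972164611267
board 191 [ 509.4 -232.2  124.2] 92.5 137.0
clip 128 [ 513.2 -238.1  157.5] 175.0 174.7
```

View pics/w12.png

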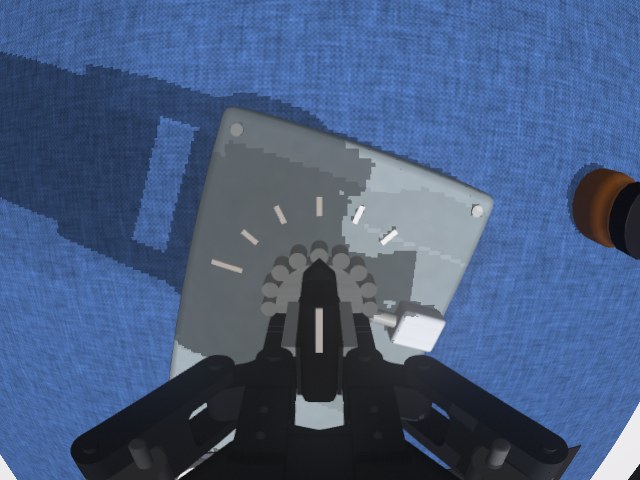

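View pics/s12.png

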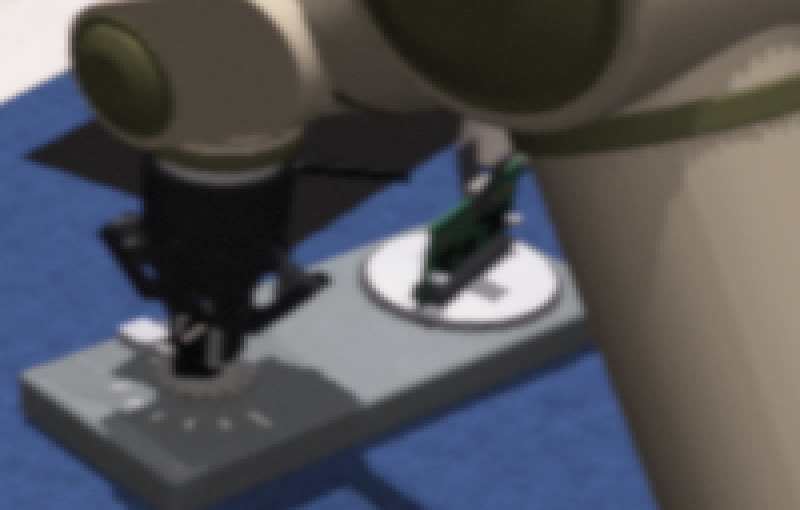

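Run:
```python
from rig import *
s=sense();print(s['time_s'],s['grip_width'],s['force']);print(finish_job())
```

```text
18.15 0.15586935874123706 [-7.88739059 -0.80400081  8.56226474]
the job is handed in; nothing more can be done
None
```

The clip is on the board and the knob is in the third stop with the gripper still holding it. I handed the job in at about 18 s.

- **Clip:** I pushed it down onto the middle of the board's top edge until it met about 11 N, at the height where the pin should rest on the edge. Then I let go. After the turn the clip was still upright at the board's middle. Its top read 174.7 mm; fully home should be 171 mm, and these depth readings run about 4 mm high on objects of known height.
- **Knob:** I turned it clockwise in three 24° steps. I checked the white line against the marks after the first and third steps, and at the end it points at the third short mark. The tool turned 72°, and the board now stands at 92.5°, against an expected 92.6°.
- **Grip and forces:** The grip on the knob bar is intact at about 13 mm. The largest force in my readings was about 12 N.
- **Bystanders:** I moved nothing near the bottle, jar or tray, and later pictures showed nothing disturbed. I did not re-measure their positions at the end.
- **Disagreements:** The scene and side cameras differed by a few mm on the stand, board and knob, so I used the wrist camera for the final alignments. One low-confidence detection placed the clip at the knob, and I ignored it.

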